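# Close down the mixing corner

### The arm

A 6-joint arm with a two-finger parallel gripper is mounted at the origin on a cart in front of the work surface, level with it; the furniture and walls round the work are solid. World frame = base frame: x ahead of the robot, y to its left, z up, the work surface at z = 0. Lengths are in mm, angles in degrees, forces in N, time in s.
With the tool pointing down it reaches from about 350 to 850 mm from the base axis. Payload 8.1 kg.
Tool frame: the origin (TCP) lies midway between the tips of the shut fingers; the grasp point (between the pads) lies 19 mm behind it; y points along the fingers, x is the direction in which the jaws open and shut, and the axes are right-handed (so a half turn about y gives the same grasp; the last joint's range is limited). The gripper opens to 85 mm and grips with 20 to 120 N. Pads are 22 mm wide; open, the fingers measure 114 mm over their backs; the gripper's body (76 mm by 85 mm) begins 54 mm behind the grasp point. The pads swing forward as they close: fully open they stand 13 mm farther back than shut.
Start: joints at [66.784, 7.471, 85.268, -0, 87.261, -4.893], TCP at [188.604, 569.591, 231.292] pointing down, gripper open.
Joint ranges: [-169.43, 169.43], [-51.17, 129.36], [1.28, 143.12], [-76.62, 256.62], [0, 156.53], [-152.29, 152.29]. Speed limits (degrees/s): [136.94, 136.94, 159.86, 180, 180, 180].

### API

Orientations are given as [roll, pitch, yaw] about the fixed x, y, z axes, in that order (R = Rz(yaw) Ry(pitch) Rx(roll)).
In Python, from bench import r gives the robot as it stands.
- The arm moves only by the tool move_arm, never from a script. Its arguments are lists of equal length, an entry for each row: "linear": the shift along the tool's x, y, z normalised to -1 to 1, where 1 is 300 mm, a list of three; "twist": the turn, a rotation vector about the tool's x, y, z normalised to -1 to 1, where 1 is pi/2 rad, a list of three; "hand": the opening, from -1 (shut) to 1 (fully open). A call has 1 to 12 rows; each row is the pose to reach, as a shift and turn from the pose measured when the call began, along the tool's axes at that moment; what a row does not reach only later rows make up. A row lasts 1/12 s, in which the tool goes at most 41.7 mm and 7.16 degrees, less where a joint would pass 70% of its speed; a pose out of reach is approached as far as the arm can. A call with a number of a shift or a turn outside -1 to 1 is refused whole. A call with a gripper value outside its range is refused whole. The fingers move at their own pace and stop on an object; "force" is the grip in N (left out, the last holds). Time passes only in rows, so rows that repeat a pose let the fingers close. It gives the time, the measured TCP pose, the force and the opening at its end, in the units of the state.
- r.sense(): the state, without advancing time (a new reading comes with each control period).
- r.snapshot(name): name is "scene" or "top" or "wrist"; returns a dict with "frame" (480x640x3 uint8, red, green, blue), "range_z" (480x640 float32, mm along the optical axis (not along the pixel's ray), 0 where there is no reading), "intrinsics" (3x3 intrinsics, pixels), "R" (3x3) and "t" (3): a world point X has camera coordinates R X + t; the wrist camera has in their place "hand_eye" (4x4, takes a point from camera to tool coordinates, whose origin is the TCP and whose axes are the tool frame's). Camera axes: x right, y down, z forward; pixel columns grow to the right and rows downward; lengths in mm; the calibration is good to about 2 mm. A picture is of the moment at which its call begins: read the wrist's pose just before it.
- r.hand_in(): hands the job in, once; it reports no verdict.
The state is a dict: "time": time; "joint_pos": joint angles; "qd": joint speeds; "joint_efforts": joint torques, N m; "tool_pos": TCP position; "tcp_rot": TCP orientation; "ft_force": force on the tool from outside, world axes, zero at the start; "wrist_torque": the same for the moment, N m; "finger_gap": finger opening in mm.
Only numpy, scipy, OpenCV 4.12 (cv2) and the standard library are available. Lean on these libraries where they do the work, as an engineer would, in place of code of your own. Each camera call takes 0.05 s, during which the arm holds its last target. There are 200 camera calls.

### The job

First take the mixer out of gear: guide its speed lever through the zigzag gate from the red end to fully home at the end with the green dot, while the tools still stand on the counter. Then hang every baking tool that is out (three or four of them, each with a stirrup handle on top) by its handle on the drying rack's slanted pegs, one tool to a peg, any peg, without knocking over or shoving the jars and the salt shaker.

Things in the scene. Friction and masses are not known exactly. Their poses are not given: they have to be found in the camera images.
- stamp_eye (a point): The cookie stamp: pale wooden foot (68 mm across), blue stirrup handle. This point: centre of the handle's opening, 80 mm above the underside; z up, x through the opening, y across it. All tools are 113 mm tall, 0.15 to 0.28 kg, with the same rigid upright stirrup handle, gripped by its two flat vertical sides. None = absent.
- masher_eye (a point): The masher: thin steel disc foot (68 mm across), black stirrup handle. This point: centre of the handle's opening, 80 mm above the underside; z up, x through the opening, y across it. Handle sides (all tools): 56 mm over the outside, 12 mm thick along x, flat and straight from 57 to 99 mm above the underside.
- cutter_eye (a point): The biscuit cutter: brass-coloured drum foot (64 mm across), red stirrup handle. This point: centre of the handle's opening, 80 mm above the underside; z up, x through the opening, y across it. Opening (all tools): 36 mm wide in y, from 20 mm below this point to 15 mm above it at the sides, 23 mm above under the peaked roof; 12 mm deep in x.
- press_eye (a point): The burger press: dark steel disc foot (68 mm across), green stirrup handle. This point: centre of the handle's opening, 80 mm above the underside; z up, x through the opening, y across it. Below every handle come a 16 mm stem and the foot; the tools stand upright on their feet. The handle's two faces are alike.
- peg1_tip (a point): Outer end of peg 1 of the steel drying rack. x points outward along the peg (to the robot's side and 35 degrees up), y is level, z square to the peg and upward. All pegs: round, 9 mm thick, 85 mm long from the rail's axis to this tip, which is a red ball of 12 mm. Leftmost seen from the robot.
- peg2_tip (a point): Outer end of peg 2 of the steel drying rack. x points outward along the peg (to the robot's side and 35 degrees up), y is level, z square to the peg and upward. The rail that carries the pegs is level, 16 mm thick, its axis 165 mm above the counter, fixed; nothing is above it.
- peg3_tip (a point): Outer end of peg 3 of the steel drying rack. x points outward along the peg (to the robot's side and 35 degrees up), y is level, z square to the peg and upward. The pegs stand 105 mm apart along the rail, on parallel axes.
- peg4_tip (a point): Outer end of peg 4 of the steel drying rack. x points outward along the peg (to the robot's side and 35 degrees up), y is level, z square to the peg and upward. Rightmost. The rail's two posts, 14 mm thick, stand midway between pegs 1 and 2 and between 3 and 4.
- lever_knob (a point): Centre of the black round knob of the mixer's speed lever: 28 mm thick, 33 mm tall (21 mm at full width), 120 mm above the counter, 40 mm above the gate plate, on a 9 mm stick. The stick stays upright and slides; y points along the gate, x across it, away from the robot's side. It takes 1 to 2 N and stays where it is left.
- gate_park (a point): Where the knob's centre is when the lever is home at the park end (green dot). y along the gate towards the red end, x across, away from the robot's side. The white mixer is fixed, 210 x 155 mm, 72 mm high; behind the gate its steel bowl, 116 mm across, top 136 mm above the counter, its axis 102 mm from the far row.
- lever_along (a joint): Lever along the gate (m, along gate_park's +y): 0 home at the green dot, 0.096 at the red dot. The slot is a zigzag, 4 mm play each way: far row (across 0) from along 0 to 0.032, cross slot at 0.032, near row (across 0.028) from 0.032 to 0.064, cross slot at 0.064, far row again from 0.064 to 0.096.
- lever_across (a joint): Lever across the gate (m, along gate_park's -x): 0 in the far row, 0.028 in the near row (nearer the robot).
- salt_shaker: the small glass salt shaker, 44 mm across, 90 mm tall; loose bystander standing on the counter, origin at the centre of its underside, z up. To be left alone.
- red_cap_jar: the spice jar with a red cap, 40 mm across, 106 mm tall; loose bystander standing on the counter, origin at the centre of its underside, z up. To be left alone.
- honey_jar: the glass jar with a dark lid, 65 mm across, 86 mm tall; loose bystander standing on the counter, origin at the centre of its underside, z up. To be left alone.
Things that resemble listed ones, but are neither listed nor needed, are in the scene too. Leave any turquoise look-alike of the part that bears masher_eye alone.

How it is judged:
By the outcome, as a careful person would: the job done as asked, in the order asked, and still so for the second after the job is handed in, with the robot touching nothing.
Of stamp, masher, cutter, press only 3 to 4 are there at a start; the rules pass over those that are not, and their reading is None.
At some moment in a run one of stamp, masher, cutter, press may be knocked a few centimetres aside while the robot is not near it.
It also fails if it takes over 210 s, if anything falls off the work surface, if the arm or the gripper's body presses on something with over 40 N, if the wrist force passes 120 N, or if a joint passes its speed limit or range.

## Working session

There is one attempt and no reset: what is moved stays moved. The work goes in short steps, Python scripts to look and compute and a tool call to move; the robot and the scene stay as the last step left them, time stands still between calls to the robot, and variables do not carry over. Pictures are saved under pics/ and viewed, on a budget of 14 in all, crops included, one or two more only if the job needs it, and the job is handed in when it is done.

Besides the shell and the picture viewer there is one more tool, called after "Request:" by a JSON object that holds its "fn" and its "kwargs". move_arm: Moves the arm, as the interface text tells. Scaled input: -1 to 1 covers 300 mm each way for a shift and pi/2 rad each way for a turn. Its arguments: {"type":"object","properties":{"linear":{"type":"array","items":{"type":"array","items":{"type":"number","minimum":-1,"maximum":1}}},"twist":{"type":"array","items":{"type":"array","items":{"type":"number","minimum":-1,"maximum":1}}},"hand":{"type":"array","items":{"type":"number"}},"force":{"type":"number"}},"required":["linear","twist","hand"]}

```bash
ls; mkdir -p pics; python3 - <<'E'
from bench import r
import numpy as np,cv2
print(r.sense())
for n in("scene","top"):
    s=r.snapshot(n); np.savez("pics/"+n+"0.npz",**s); cv2.imwrite(f"pics/{n}0.png",s["frame"][...,::-1])
    print(n,s["intrinsics"].tolist(),s["R"].round(3).tolist(),s["t"].round(1).tolist())
E
```

```text
pics
{'time': 0.0, 'joint_pos': array([ 6.67851266e+01,  7.51439455e+00,  8.53309253e+01, -2.16279520e-04,
        8.72601087e+01, -4.89152486e+00]), 'qd': array([-0.00750334,  0.0746695 , -0.01410812,  0.00097922, -0.03787969,
       -0.08771388]), 'joint_efforts': array([-1.42778888e-03, -5.69384551e+01, -5.00552917e+01, -5.07595832e-04,
        1.48698053e-02,  1.40208246e-05]), 'tool_pos': array([188.37416418, 569.08119261, 230.23608152]), 'tcp_rot': array([-89.99122537,   0.10506306,  71.67667001]), 'ft_force': array([ 0.08324515, -0.35397172, -0.12508573]), 'wrist_torque': array([-0.00313404, -0.00754598,  0.04919631]), 'finger_gap': 85.39965513229087}
scene [[556.0495083970483, 0.0, 322.5379215055942], [0.0, 556.0495083970483, 240.10003827225495], [0.0, 0.0, 1.0]] [[0.414, -0.91, -0.003], [-0.516, -0.232, -0.825], [0.75, 0.343, -0.566]] [-278.4, 355.2, 1126.0]
top [[563.3966676012592, 0.0, 326.05681258564283], [0.0, 563.3966676012592, 243.4498589043719], [0.0, 0.0, 1.0]] [[0.02, -1.0, 0.002], [-0.984, -0.02, -0.177], [0.177, 0.002, -0.984]] [-75.6, 495.7, 1273.3]
```

View pics/scene0.png

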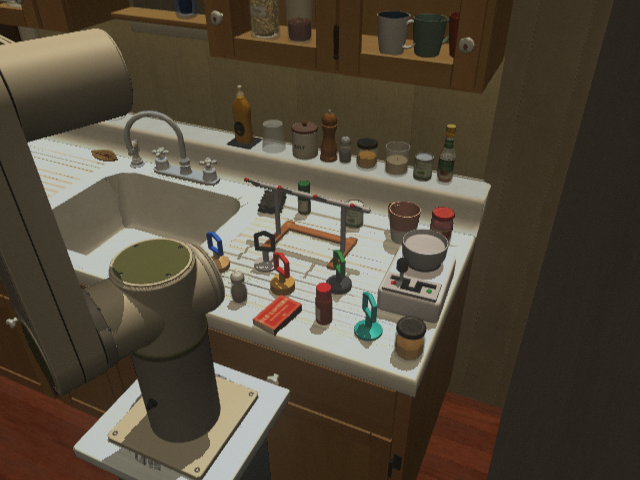

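View pics/top0.png

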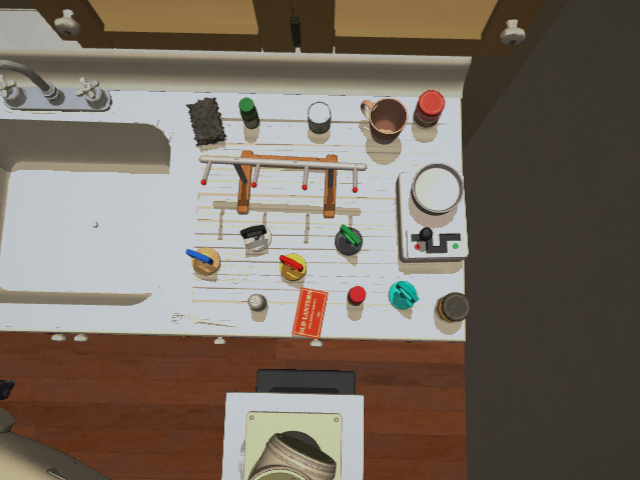

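Top view: stamp at (205,258), masher (256,235), cutter (292,265), press (348,238). The turquoise look-alike is at (404,294). Bystanders are the salt shaker (257,302), red-cap jar (356,296) and honey jar (453,307). Peg balls lie at (204,182), (254,185), (305,187) and (355,190). The lever knob is at (426,233), with the red dot at (417,246) and the green dot at (456,246). Measuring these next.

```bash
cat > h.py <<'E'
import numpy as np,cv2
def world(s):
    K,R,t=s["intrinsics"],s["R"],s["t"]; z=s["range_z"].astype(float)
    v,u=np.mgrid[:480,:640]; c=np.stack([(u-K[0,2])/K[0,0]*z,(v-K[1,2])/K[1,1]*z,z],-1)
    return (c-t)@R
def ray(s,u,v,h):
    K,R,t=s["intrinsics"],s["R"],s["t"]; o=-R.T@t; d=R.T@np.linalg.solve(K,[u,v,1.]); return o+d*(h-o[2])/d[2]
def proj(s,P):
    c=s["R"]@np.array(P,float)+s["t"]; p=s["intrinsics"]@c; return p[:2]/p[2]
HUE={"stamp":(105,125),"cutter":(-8,8),"press":(55,78),"turq":(80,98)}
def tool(s,name,zlo=75,zhi=125,box=(300,640,-350,300)):
    P=world(s); hsv=cv2.cvtColor(s["frame"],cv2.COLOR_RGB2HSV).astype(int); H=(hsv[...,0]+90)%180-90 if name=="cutter" else hsv[...,0]
    if name=="masher": m=hsv[...,2]<60
    else: m=(H>=HUE[name][0])&(H<=HUE[name][1])&(hsv[...,1]>130)&(hsv[...,2]>40)
    m&=(P[...,2]>zlo)&(P[...,2]<zhi)&(P[...,0]>box[0])&(P[...,0]<box[1])&(P[...,1]>box[2])&(P[...,1]<box[3])
    n,l,st,_=cv2.connectedComponentsWithStats(m.astype(np.uint8),connectivity=8); out=[]
    for i in range(1,n):
        if st[i,4]<40: continue
        q=P[l==i]; top=q[q[:,2]>np.percentile(q[:,2],60)-6]; (c,wh,a)=cv2.minAreaRect(q[:,:2].astype(np.float32))
        e=np.linalg.eigh(np.cov(q[:,:2].T))[1][:,1]
        out.append((st[i,4],np.array(c).round(1),np.array(wh).round(1),"yaxis dir",np.degrees(np.arctan2(e[1],e[0])).round(1),"zmax",q[:,2].max().round(0),"px",st[i,:2]))
    return out
E
python3 - <<'E'
from h import *
s=dict(np.load("pics/top0.npz")); 
for n in("stamp","masher","cutter","press","turq"):
    for o in tool(s,n): print(n,*o)
hsv=cv2.cvtColor(s["frame"],cv2.COLOR_RGB2HSV).astype(int);H=(hsv[...,0]+90)%180-90
def blobs(m,h,nm,lo=4):
    n,l,st,c=cv2.connectedComponentsWithStats(m.astype(np.uint8))
    for i in range(1,n):
        if st[i,4]>=lo: print(nm,st[i],c[i].round(1),ray(s,*c[i],h).round(1))
m=(abs(H)<8)&(hsv[...,1]>150)&(hsv[...,2]>90); m2=m.copy(); m2[:170]=0;m2[200:]=0; blobs(m2,213.8,"peg")
m3=m.copy(); m3[:, :405]=0; m3[:225]=0; m3[260:]=0; blobs(m3,80,"reddot",2)
g=(abs(H-60)<25)&(hsv[...,1]>120); g[:, :445]=0; g[:225]=0; g[260:]=0; blobs(g,80,"green",2)
k=(hsv[...,2]<50); k[:, :405]=0; k[:220]=0; k[260:]=0; blobs(k,136,"knob/slot")
P=world(s); print("knob z",P[225:242:3,418:436:3,2].round(0))
for nm,u,v,h in(("salt",257,302,90),("redcap",356,296,106),("honey",453,307,86)): print(nm,ray(s,u,v,h).round(0),P[v,u].round(0))
cv2.imwrite("pics/c1.png",np.hstack([cv2.resize(s["frame"][150:330,180:380],(600,540),interpolation=2)])[...,::-1])
cv2.imwrite("pics/c2.png",cv2.resize(s["frame"][160:270,390:480],(630,600)[:2],interpolation=2)[...,::-1])
E
```

```text
stamp 135 [454.2 219.7] [55.4 11.3] yaxis dir 69.3 zmax 116.0 px [186 249]
masher 77 [ 572.3 -285.8] [80.8 18.3] yaxis dir 57.0 zmax 125.0 px [412 194]
masher 144 [514.9 100.9] [12.8 54. ] yaxis dir 105.7 zmax 115.0 px [241 225]
cutter 132 [443.6  12.3] [55.  10.8] yaxis dir 63.6 zmax 118.0 px [280 255]
cutter 215 [ 375.1 -136.5] [34.6 33.9] yaxis dir 172.2 zmax 113.0 px [349 286]
press 133 [ 510.3 -119.3] [54.4 11.6] yaxis dir 46.8 zmax 119.0 px [341 225]
turq 146 [ 384.8 -248.7] [52.4 12.5] yaxis dir 45.6 zmax 115.0 px [397 281]
peg [201 180   5   5  19] [203.2 181.6] [591.6 191.6 213.8]
peg [252 182   4   5  17] [253.6 184.1] [588.5  87.  213.8]
peg [302 185   5   5  18] [304.1 186.9] [584.7 -17.7 213.8]
peg [353 187   4   5  18] [354.5 189.2] [ 581.9 -122.2  213.8]
reddot [415 244   5   5  17] [416.8 246.2] [ 488.6 -271.7   80. ]
green [453 244   5   4  16] [455.2 245.6] [ 492.  -359.3   80. ]
knob/slot [418 228  14  23 125] [425.  237.3] [ 498.7 -280.8  136. ]
knob/slot [440 234  15   1  15] [447. 234.] [ 507.1 -328.9  136. ]
knob/slot [433 246   6   1   6] [435.5 246. ] [ 480.  -303.4  136. ]
knob z [[ 72.  71.  68.  68.  73.  68.]
 [ 71.  70. 136. 136. 134.  76.]
 [ 80. 135. 136. 138. 136.  79.]
 [ 73. 134. 137. 139. 141.  80.]
 [ 73. 123. 133. 138. 132.  76.]
 [ 75.  70. 120. 119.  72.  77.]]
salt [354.  85.  90.] [354.  85.  84.]
redcap [ 370. -133.  106.] [ 371. -134.  105.]
honey [ 352. -350.   86.] [ 353. -351.   82.]
```

View pics/c2.png

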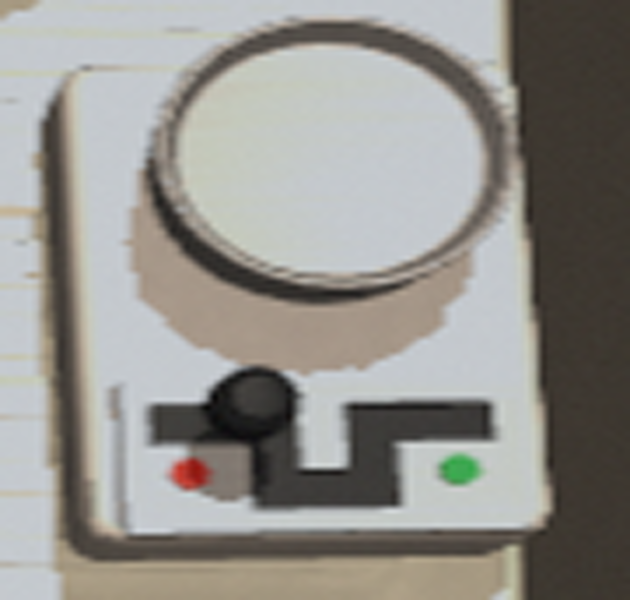

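View pics/c1.png

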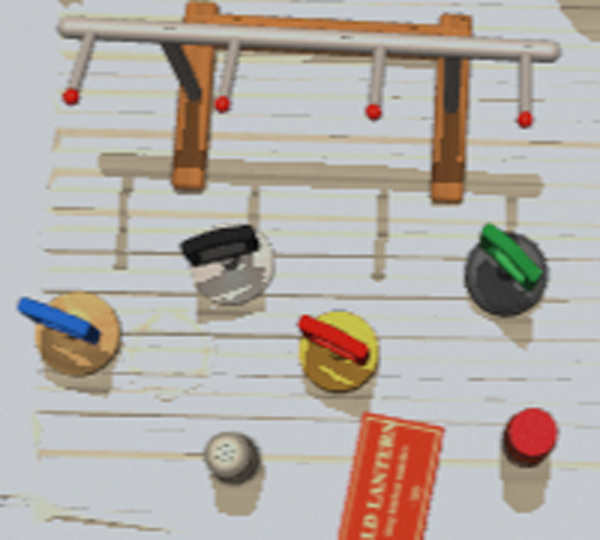

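The crops confirm the four tools. The knob sits at the red end of the far row, shifted right in the image only by its height. Computing the gate frame next.

```bash
cat >> h.py <<'E'
from scipy.spatial.transform import Rotation as Ro
def go(r,xyz,yaw):
    "shift and turn (move units) from the present pose to TCP xyz, tool down, jaw axis at yaw"
    q=r.sense(); R0=Ro.from_euler("xyz",q["tcp_rot"],degrees=True); R1=Ro.from_euler("xyz",[-90,0,yaw],degrees=True)
    d=R0.inv().apply(np.array(xyz)-q["tool_pos"]); w=(R0.inv()*R1).as_rotvec()
    print("at",q["tool_pos"].round(1),q["tcp_rot"].round(1),"F",q["ft_force"].round(1),"gap",q["finger_gap"].round(1),"t",round(q["time"],1))
    print("  to",np.round(xyz,1),"lin",(d/300).round(3).tolist(),"tw",(w/(np.pi/2)).round(3).tolist())
E
python3 - <<'E'
from h import *
from bench import r
s=dict(np.load("pics/top0.npz")); s2=dict(np.load("pics/scene0.npz"))
A=ray(s,457.1,237.2,80);B=ray(s,415,237.7,80);print("park",A,"red",B,np.linalg.norm(A-B))
C=ray(s,426.1,233.9,128);print("knob",C)
P=world(s2);hsv=cv2.cvtColor(s2["frame"],cv2.COLOR_RGB2HSV)
m=(hsv[...,2]<45)&(P[...,2]>105)&(P[...,2]<139)&(P[...,0]>440)&(P[...,0]<560)&(P[...,1]<-230)&(P[...,1]>-330)
n,l,st,c=cv2.connectedComponentsWithStats(m.astype(np.uint8))
for i in range(1,n):
    if st[i,4]>10: print("scene knob",st[i],c[i],ray(s2,*c[i],120),np.median(P[l==i],0))
P=world(s);q=P[225:245,415:440].reshape(-1,3);q=q[q[:,2]>128];print("top pts",len(q),q.mean(0),q.min(0),q.max(0))
print("proj red stick top->",proj(s,[*B[:2],136]),proj(s2,[*B[:2],120]))
print(r.snapshot("wrist")["hand_eye"].round(2))
go(r,[480,300,260],92)
E
```

```text
park [ 511.42293987 -363.89511525   80.        ] red [ 508.27396297 -267.8873493    80.        ] 96.05939401186764
knob [ 507.96673406 -284.70125609  128.        ]
scene knob [397 258  12  15 120] [402.31666667 265.2       ] [ 507.85435595 -286.61386204  120.        ] [ 497.06686859 -289.68084812  129.33659852]
top pts 127 [ 506.37770462 -282.57307421  144.81913081] [ 263.74370844 -297.12063654  128.25563146] [ 522.19639606  -67.64075239 1341.13593768]
proj red stick top-> [419.03824782 232.89429279] [394.95431188 263.19575192]
[[   1.     -0.     -0.      0.81]
 [   0.     -0.27    0.96 -143.36]
 [  -0.     -0.96   -0.27   70.15]
 [   0.      0.      0.      1.  ]]Traceback (most recent call last):
  File "<stdin>", line 14, in <module>
  File "h.py", line 28, in go
    print("at",q["tool_pos"].round(1),q["tcp_rot"].round(1),"F",q["ft_force"].round(1),"gap",q["finger_gap"].round(1),"t",round(q["time"],1))
                                                                                             ^^^^^^^^^^^^^^^^^^^^^
AttributeError: 'float' object has no attribute 'round'
```

```bash
sed -i 's/q\["finger_gap"\].round(1)/round(q["finger_gap"],1)/' h.py; python3 -c "
from h import *
from bench import r
go(r,[330,310,240],92)"
```

```text
at [188.4 569.2 230.5] [-90.    0.1  71.7] F [-0.2 -0.3  0.1] gap 85.4 t 0.1
  to [330 310 240] lin [-0.672, -0.031, -0.72] tw [-0.0, -0.226, -0.001]
```

Request:
{"fn": "move_arm", "kwargs": {"linear": [[-0.672,-0.031,-0.72],[-0.672,-0.031,-0.72],[-0.672,-0.031,-0.72],[-0.672,-0.031,-0.72],[-0.672,-0.031,-0.72],[-0.672,-0.031,-0.72],[-0.672,-0.031,-0.72],[-0.672,-0.031,-0.72],[-0.672,-0.031,-0.72],[-0.672,-0.031,-0.72]], "twist": [[0,-0.226,0],[0,-0.226,0],[0,-0.226,0],[0,-0.226,0],[0,-0.226,0],[0,-0.226,0],[0,-0.226,0],[0,-0.226,0],[0,-0.226,0],[0,-0.226,0]], "hand": [1,1,1,1,1,1,1,1,1,1]}}

```text
time: 0.98
tool_pos: [330.1, 309.9, 240.0]
tcp_rot: [-90.0, 0.0, 91.9]
ft_force: [0.3, 0.0, -1.0]
finger_gap: 85.2
```

```bash
python3 -c "
from h import *
from bench import r
go(r,[450,15,240],92);go(r,[508,-280,240],92)"
```

```text
at [330.1 309.9 240. ] [-90.    0.   91.9] F [ 0.3  0.  -1. ] gap 85.2 t 1.0
  to [450  15 240] lin [-0.996, 0.0, -0.366] tw [-0.001, -0.001, -0.0]
at [330.1 309.9 240. ] [-90.    0.   91.9] F [ 0.3  0.  -1. ] gap 85.2 t 1.0
  to [ 508 -280  240] lin [-1.985, 0.001, -0.527] tw [-0.001, -0.001, -0.0]
```

Request:
{"fn": "move_arm", "kwargs": {"linear": [[-0.996,0,-0.366],[-0.996,0,-0.366],[-0.996,0,-0.366],[-0.996,0,-0.366],[-0.996,0,-0.366],[-0.996,0,-0.366],[-0.996,0,-0.366],[-0.996,0,-0.366],[-0.996,0,-0.366],[-0.996,0,-0.366]], "twist": [[0,0,0],[0,0,0],[0,0,0],[0,0,0],[0,0,0],[0,0,0],[0,0,0],[0,0,0],[0,0,0],[0,0,0]], "hand": [1,1,1,1,1,1,1,1,1,1]}}

```text
time: 1.82
tool_pos: [450.2, 15.4, 239.7]
tcp_rot: [-89.9, 0.0, 91.9]
ft_force: [-0.3, -0.1, 0.1]
finger_gap: 85.4
```

Request:
{"fn": "move_arm", "kwargs": {"linear": [[-0.989,0,-0.161],[-0.989,0,-0.161],[-0.989,0,-0.161],[-0.989,0,-0.161],[-0.989,0,-0.161],[-0.989,0,-0.161],[-0.989,0,-0.161],[-0.989,0,-0.161],[-0.989,0,-0.161],[-0.989,0,-0.161]], "twist": [[0,0,0],[0,0,0],[0,0,0],[0,0,0],[0,0,0],[0,0,0],[0,0,0],[0,0,0],[0,0,0],[0,0,0]], "hand": [0.5,0.5,0.5,0.5,0.5,0.5,0.5,0.5,0.5,0.5]}}

```text
time: 2.65
tool_pos: [509.0, -277.6, 239.0]
tcp_rot: [-89.8, -0.1, 92.0]
ft_force: [-0.5, 0.2, 0.3]
finger_gap: 63.9
```

```bash
cat >> h.py <<'E'
def wrist(r):
    "wrist picture as a fixed-camera dict (R, t filled in from the pose)"
    q=r.sense(); s=r.snapshot("wrist"); T=np.eye(4); T[:3,:3]=Ro.from_euler("xyz",q["tcp_rot"],degrees=True).as_matrix(); T[:3,3]=q["tool_pos"]
    E=np.linalg.inv(T@s["hand_eye"]); s["R"]=E[:3,:3]; s["t"]=E[:3,3]; return s
E
python3 - <<'E'
from h import *
from bench import r
s=wrist(r); go(r,[508.5,-285.5,101],91.9)
im=np.ascontiguousarray(s["frame"][...,::-1])
A=np.array([511.4,-363.9,0]);uy=np.array([-.0328,.9995,0]);gx=np.array([.9995,.0328,0])
for al,ac in((0,0),(32,0),(32,28),(64,28),(64,0),(96,0)):
    p=proj(s,A+uy*al-gx*ac+[0,0,80]); cv2.circle(im,tuple(int(round(x)) for x in p),3,(255,0,255),1)
p=proj(s,[508.5,-285.5,136]);cv2.circle(im,tuple(int(round(x)) for x in p),3,(0,255,255),-1)
cv2.imwrite("pics/w1.png",im); np.savez("pics/w1.npz",**s)
E
```

```text
at [ 508.9 -277.1  239.2] [-89.9  -0.1  92. ] F [ 0.8 -0.1  0.1] gap 64.1 t 2.7
  to [ 508.5 -285.5  101. ] lin [-0.029, 0.461, 0.001] tw [-0.002, 0.001, 0.001]
```

View pics/w1.png

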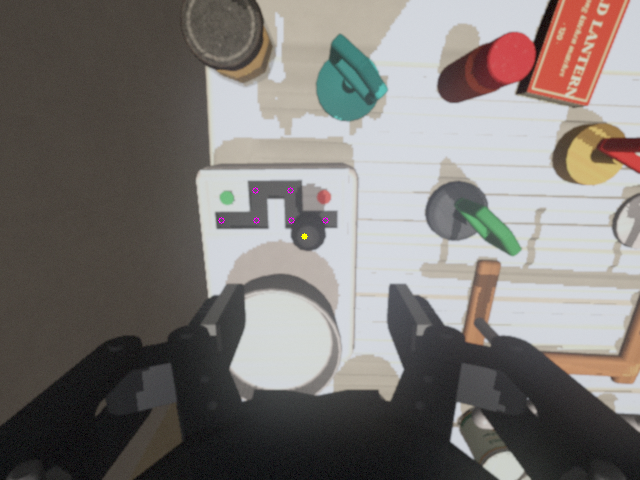

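The overlaid gate points sit on the slot in the wrist view, with the park end at (220,220). The knob at (308,233) lies in the far row at along ≈ 80 mm. Descending to grip it.

Request:
{"fn": "move_arm", "kwargs": {"linear": [[-0.026,0.1,0.001],[-0.026,0.2,0.001],[-0.026,0.3,0.001],[-0.026,0.38,0.001],[-0.026,0.43,0.001],[-0.026,0.465,0.001],[-0.026,0.465,0.001],[-0.026,0.465,0.001],[-0.026,0.465,0.001],[-0.026,0.465,0.001],[-0.026,0.465,0.001],[-0.026,0.465,0.001]], "twist": [[0,0,0],[0,0,0],[0,0,0],[0,0,0],[0,0,0],[0,0,0],[0,0,0],[0,0,0],[0,0,0],[0,0,0],[0,0,0],[0,0,0]], "hand": [0.4,0.4,0.4,0.4,0.4,0.4,0.4,0.4,-0.5,-0.5,-0.5,-0.5], "force": 20}}

```text
time: 3.7
tool_pos: [509.6, -285.3, 101.6]
tcp_rot: [-90.0, 0.0, 92.0]
ft_force: [-0.3, 0.8, 6.9]
finger_gap: 27.3
```

Request:
{"fn": "move_arm", "kwargs": {"linear": [[0,0,0],[0,0,0],[0,0,0],[0,0,0],[0,0,0],[0,0,0]], "twist": [[0,0,0],[0,0,0],[0,0,0],[0,0,0],[0,0,0],[0,0,0]], "hand": [-0.5,-0.5,-0.5,-0.5,-0.5,-0.5]}}

```text
time: 4.2
tool_pos: [509.6, -285.4, 101.6]
tcp_rot: [-90.0, 0.0, 92.0]
ft_force: [-0.9, 0.9, 2.1]
finger_gap: 26.7
```

```bash
python3 - <<'E'
from h import *
from bench import r
A=np.array([511.4,-363.9,0]);uy=np.array([-.0328,.9995,0]);gx=np.array([.9995,.0328,0])
z=r.sense()["tool_pos"][2]
for al,ac in((64,0),(64,28),(32,28),(32,0),(-1,0)): go(r,A+uy*al-gx*ac+[0,0,z],91.9)
E
```

```text
at [ 509.6 -285.4  101.6] [-90.   0.  92.] F [-0.9  0.9  2.1] gap 26.7 t 4.2
  to [ 509.3 -299.9  101.6] lin [-0.048, 0.0, 0.003] tw [0.0, 0.001, -0.0]
at [ 509.6 -285.4  101.6] [-90.   0.  92.] F [-0.9  0.9  2.1] gap 26.7 t 4.2
  to [ 481.3 -300.9  101.6] lin [-0.048, 0.0, 0.096] tw [0.0, 0.001, -0.0]
at [ 509.6 -285.4  101.6] [-90.   0.  92.] F [-0.9  0.9  2.1] gap 26.7 t 4.2
  to [ 482.4 -332.8  101.6] lin [-0.155, 0.0, 0.096] tw [0.0, 0.001, -0.0]
at [ 509.6 -285.4  101.6] [-90.   0.  92.] F [-0.9  0.9  2.1] gap 26.7 t 4.2
  to [ 510.4 -331.9  101.6] lin [-0.155, 0.0, 0.003] tw [0.0, 0.001, -0.0]
at [ 509.6 -285.4  101.6] [-90.   0.  92.] F [-0.9  0.9  2.1] gap 26.7 t 4.2
  to [ 511.4 -364.9  101.6] lin [-0.265, 0.0, 0.003] tw [0.0, 0.001, -0.0]
```

Request:
{"fn": "move_arm", "kwargs": {"linear": [[-0.012,0,0.002],[-0.024,0,0.003],[-0.036,0,0.003],[-0.048,0,0.003],[-0.048,0,0.003],[-0.048,0,0.025],[-0.048,0,0.05],[-0.048,0,0.075],[-0.048,0,0.096],[-0.048,0,0.096]], "twist": [[0,0,0],[0,0,0],[0,0,0],[0,0,0],[0,0,0],[0,0,0],[0,0,0],[0,0,0],[0,0,0],[0,0,0]], "hand": [-0.5,-0.5,-0.5,-0.5,-0.5,-0.5,-0.5,-0.5,-0.5,-0.5]}}

```text
time: 5.03
tool_pos: [479.8, -300.8, 101.7]
tcp_rot: [-90.0, 0.0, 92.0]
ft_force: [-1.4, -0.3, 0.6]
finger_gap: 27.0
```

Request:
{"fn": "move_arm", "kwargs": {"linear": [[-0.027,0,-0.002],[-0.054,0,-0.005],[-0.08,0,-0.005],[-0.107,0,-0.005],[-0.107,0,-0.005],[-0.107,0,-0.028],[-0.107,0,-0.052],[-0.107,0,-0.075],[-0.107,0,-0.098],[-0.107,0,-0.098]], "twist": [[0,0,0],[0,0,0],[0,0,0],[0,0,0],[0,0,0],[0,0,0],[0,0,0],[0,0,0],[0,0,0],[0,0,0]], "hand": [-0.5,-0.5,-0.5,-0.5,-0.5,-0.5,-0.5,-0.5,-0.5,-0.5]}}

```text
time: 5.87
tool_pos: [511.9, -331.5, 101.6]
tcp_rot: [-90.0, 0.0, 92.0]
ft_force: [1.3, -0.1, 1.8]
finger_gap: 27.4
```

Request:
{"fn": "move_arm", "kwargs": {"linear": [[-0.027,0,0],[-0.054,0,0],[-0.08,0,0],[-0.1,0,0],[-0.112,0,0],[-0.116,0,0],[-0.118,0,0],[-0.118,0,0]], "twist": [[0,0,0],[0,0,0],[0,0,0],[0,0,0],[0,0,0],[0,0,0],[0,0,0],[0,0,0]], "hand": [-0.5,-0.5,-0.5,-0.5,-0.5,-0.5,-0.5,-0.5]}}

```text
time: 6.53
tool_pos: [513.0, -366.5, 101.7]
tcp_rot: [-90.0, -0.1, 92.0]
ft_force: [0.7, 4.3, 2.4]
finger_gap: 27.0
```

The end stop is felt: about 4 N pushing back at y = -366.5. Release and lift, then look at both views.

Request:
{"fn": "move_arm", "kwargs": {"linear": [[0,0,0],[0,0,0],[0,0,0],[0,0,0],[0,-0.1,0],[0,-0.2,0],[0,-0.3,0],[0,-0.4,0],[0,-0.5,0],[0,-0.5,0],[0,-0.5,0]], "twist": [[0,0,0],[0,0,0],[0,0,0],[0,0,0],[0,0,0],[0,0,0],[0,0,0],[0,0,0],[0,0,0],[0,0,0],[0,0,0]], "hand": [0.4,0.4,0.4,0.4,0.4,0.4,0.4,0.4,0.4,0.6,0.8]}}

```text
time: 7.45
tool_pos: [514.2, -367.8, 255.0]
tcp_rot: [-90.2, 0.2, 92.0]
ft_force: [-0.1, 0.2, -0.8]
finger_gap: 76.7
```

```bash
python3 - <<'E'
from h import *
from bench import r
s=wrist(r); im=np.ascontiguousarray(s["frame"][...,::-1])
for z,c in((80,(255,0,255)),(136,(0,255,255))):
    p=proj(s,[511.4,-363.9,z]); cv2.circle(im,tuple(int(round(x)) for x in p),3,c,1)
cv2.imwrite("pics/w2.png",im[100:360])
t=r.snapshot("top"); np.savez("pics/top1.npz",**t)
for n in("stamp","masher","cutter","press"):
    for o in tool(t,n): print(n,*o)
go(r,[465,-200,250],60)
E
```

```text
stamp 135 [454.3 220.2] [56.4 11. ] yaxis dir 69.4 zmax 117.0 px [186 249]
masher 84 [ 573.  -284.7] [78.9 18.1] yaxis dir 55.2 zmax 125.0 px [412 194]
masher 143 [514.9 100.2] [12.3 53.1] yaxis dir 105.7 zmax 117.0 px [241 225]
cutter 132 [443.7  12.1] [55.8 11.4] yaxis dir 63.9 zmax 115.0 px [280 255]
cutter 215 [ 375.2 -135.1] [35.6 32.4] yaxis dir 163.0 zmax 110.0 px [349 286]
press 129 [ 510.7 -119.3] [54.7 12.2] yaxis dir 46.6 zmax 115.0 px [341 225]
at [ 512.8 -366.5  250.9] [-90.   -0.1  92. ] F [1.2 0.7 0. ] gap 77.1 t 7.5
  to [ 465 -200  250] lin [0.56, 0.004, 0.14] tw [-0.001, 0.356, 0.001]
```

View pics/w2.png

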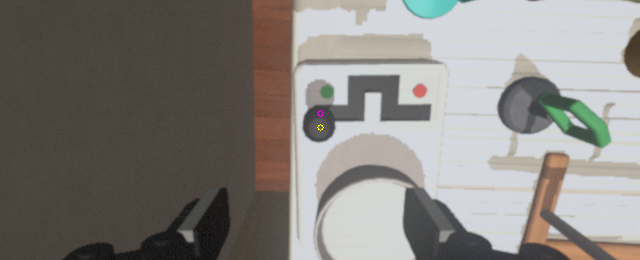

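The lever is home: the knob at (319,124) sits on the projected park point next to the green dot. Tools have not moved. Press goes first, to peg 4.

```bash
python3 - <<'E'
from h import *
from bench import r
go(r,[510.5,-119.3,200],46.7)
E
```

```text
at [ 512.8 -366.5  250.9] [-90.   -0.1  92. ] F [1.2 0.7 0. ] gap 77.1 t 7.5
  to [ 510.5 -119.3  200. ] lin [0.824, 0.171, -0.021] tw [-0.001, 0.503, 0.001]
```

Request:
{"fn": "move_arm", "kwargs": {"linear": [[0.824,0.171,-0.021],[0.824,0.171,-0.021],[0.824,0.171,-0.021],[0.824,0.171,-0.021],[0.824,0.171,-0.021],[0.824,0.171,-0.021],[0.824,0.171,-0.021],[0.824,0.171,-0.021],[0.824,0.171,-0.021],[0.824,0.171,-0.021]], "twist": [[0,0.503,0],[0,0.503,0],[0,0.503,0],[0,0.503,0],[0,0.503,0],[0,0.503,0],[0,0.503,0],[0,0.503,0],[0,0.503,0],[0,0.503,0]], "hand": [1,1,1,1,1,1,1,1,1,1]}}

```text
time: 8.38
tool_pos: [510.1, -120.0, 199.3]
tcp_rot: [-89.9, 0.0, 46.8]
ft_force: [0.3, 0.5, -0.1]
finger_gap: 85.2
```

```bash
python3 - <<'E'
from h import *
from bench import r
s=wrist(r); 
for o in tool(s,"press",85): print(o)
go(r,[510.5,-119.3,62],46.7)
E
```

```text
at [ 510.3 -120.3  199.7] [-89.9   0.   46.8] F [-0.  -0.2  0.2] gap 85.4 t 8.4
  to [ 510.5 -119.3   62. ] lin [0.003, 0.459, 0.001] tw [-0.001, 0.001, -0.0]
```

Request:
{"fn": "move_arm", "kwargs": {"linear": [[0.003,0.1,0.001],[0.003,0.2,0.001],[0.003,0.3,0.001],[0.003,0.38,0.001],[0.003,0.43,0.001],[0.003,0.459,0.001],[0.003,0.459,0.001],[0.003,0.459,0.001],[0.003,0.459,0.001],[0.003,0.459,0.001],[0.003,0.459,0.001],[0.003,0.459,0.001]], "twist": [[0,0,0],[0,0,0],[0,0,0],[0,0,0],[0,0,0],[0,0,0],[0,0,0],[0,0,0],[0,0,0],[0,0,0],[0,0,0],[0,0,0]], "hand": [1,1,1,1,1,1,1,-0.2,-0.2,-0.2,-0.2,-0.2], "force": 60}}

```text
time: 9.43
tool_pos: [512.0, -120.2, 64.1]
tcp_rot: [-90.1, -0.1, 46.8]
ft_force: [-1.7, -1.4, 7.5]
finger_gap: 55.8
```

Request:
{"fn": "move_arm", "kwargs": {"linear": [[0,0,0],[0,0,0],[0,0,0],[0,0,0]], "twist": [[0,0,0],[0,0,0],[0,0,0],[0,0,0]], "hand": [-0.2,-0.2,-0.2,-0.2]}}

```text
time: 9.77
tool_pos: [512.0, -120.1, 64.1]
tcp_rot: [-90.1, -0.1, 46.8]
ft_force: [-0.0, 0.3, 0.5]
finger_gap: 55.4
```

```bash
cat >> h.py <<'E'
TIPS=np.array([[591.6,191.6],[588.5,87.0],[584.7,-17.7],[581.9,-122.2]])
OUT=np.array([-0.9995*np.cos(np.radians(35)),0.031*np.cos(np.radians(35)),np.sin(np.radians(35))])  # outward along pegs
def pegpose(peg,s,up,dz):
    "TCP with the peg axis, s mm inward of the tip, passing 'up' above the eye; dz = TCP z minus eye z"
    return np.append(TIPS[peg-1],213.8)-OUT*s+[0,0,dz-up]
E
python3 - <<'E'
from h import *
from bench import r
z=r.sense()["tool_pos"][2]; dz=z-80; print("dz",dz)
go(r,[510.5,-119.3,z+130],46.7)
print(pegpose(4,-45,0,dz),pegpose(4,42,0,dz),pegpose(4,42,19,dz))
E
```

```text
dz -15.939765709545895
at [ 512.  -120.1   64.1] [-90.1  -0.1  46.8] F [-0.   0.3  0.5] gap 55.4 t 9.8
  to [ 510.5 -119.3  194.1] lin [-0.001, -0.433, 0.005] tw [0.001, 0.001, 0.001]
[ 545.05658893 -121.0572829   223.67117393] [ 616.28718367 -123.26653596  173.77002396] [ 616.28718367 -123.26653596  154.77002396]
```

Gripped: the gap is 55.4 against the handle's 56. Lift, turn to the rail direction and go in front of peg 4.

Request:
{"fn": "move_arm", "kwargs": {"linear": [[0,-0.1,0.005],[0,-0.22,0.005],[0,-0.34,0.005],[0,-0.46,0.005],[0,-0.535,0.005],[0,-0.535,0.005],[0,-0.535,0.005]], "twist": [[0,0,0],[0,0,0],[0,0,0],[0,0,0],[0,0,0],[0,0,0],[0,0,0]], "hand": [-0.2,-0.2,-0.2,-0.2,-0.2,-0.2,-0.2]}}

```text
time: 10.35
tool_pos: [511.5, -119.2, 226.0]
tcp_rot: [-90.3, -0.1, 46.8]
ft_force: [0.1, -0.3, -2.5]
finger_gap: 55.9
```

```bash
python3 - <<'E'
from h import *
from bench import r
go(r,pegpose(4,-40,0,-16),88.2)
E
```

```text
at [ 511.5 -119.2  226. ] [-90.3  -0.1  46.8] F [ 0.1 -0.3 -2.5] gap 55.9 t 10.3
  to [ 549.2 -121.2  220.7] lin [0.081, 0.018, -0.096] tw [0.003, -0.46, 0.0]
```

Request:
{"fn": "move_arm", "kwargs": {"linear": [[0.02,0.01,-0.02],[0.04,0.018,-0.04],[0.06,0.018,-0.06],[0.081,0.018,-0.08],[0.081,0.018,-0.096],[0.081,0.018,-0.096],[0.081,0.018,-0.096],[0.081,0.018,-0.096],[0.081,0.018,-0.096]], "twist": [[0,-0.46,0],[0,-0.46,0],[0,-0.46,0],[0,-0.46,0],[0,-0.46,0],[0,-0.46,0],[0,-0.46,0],[0,-0.46,0],[0,-0.46,0]], "hand": [-0.2,-0.2,-0.2,-0.2,-0.2,-0.2,-0.2,-0.2,-0.2]}}

```text
time: 11.1
tool_pos: [548.3, -120.9, 219.3]
tcp_rot: [-90.2, 0.0, 88.0]
ft_force: [-0.5, 0.1, -1.9]
finger_gap: 55.5
```

```bash
python3 - <<'E'
from h import *
from bench import r
go(r,pegpose(4,5,0,-16),88.2); go(r,pegpose(4,42,0,-16),88.2); go(r,pegpose(4,42,20,-16),88.2)
s=r.snapshot("top"); P=world(s); hsv=cv2.cvtColor(s["frame"],cv2.COLOR_RGB2HSV).astype(int);H=(hsv[...,0]+90)%180-90
m=(abs(H)<8)&(hsv[...,1]>150)&(hsv[...,2]>90);m[:170]=0;m[205:]=0
n,l,st,c=cv2.connectedComponentsWithStats(m.astype(np.uint8))
for i in range(1,n): print(st[i,4],c[i].round(1),"depth pts",np.median(P[l==i],0).round(1))
a=s["frame"][120:300,180:400]; b=r.snapshot("scene")["frame"][160:320,230:430]
cv2.imwrite("pics/p4.png",np.hstack([cv2.resize(a,(400,400),interpolation=2),cv2.resize(b,(400,400),interpolation=2)])[...,::-1])
E
```

```text
at [ 548.3 -120.9  219.3] [-90.2   0.   88. ] F [-0.5  0.1 -1.9] gap 55.5 t 11.1
  to [ 586.  -122.3  194.9] lin [-0.0, 0.082, -0.125] tw [0.002, -0.002, -0.0]
at [ 548.3 -120.9  219.3] [-90.2   0.   88. ] F [-0.5  0.1 -1.9] gap 55.5 t 11.1
  to [ 616.3 -123.3  173.7] lin [0.0, 0.153, -0.226] tw [0.002, -0.002, -0.0]
at [ 548.3 -120.9  219.3] [-90.2   0.   88. ] F [-0.5  0.1 -1.9] gap 55.5 t 11.1
  to [ 616.3 -123.3  153.7] lin [0.0, 0.219, -0.226] tw [0.002, -0.002, -0.0]
19 [203.2 181.6] depth pts [590.7 191.7 214.1]
17 [253.6 184.1] depth pts [588.   86.4 214.4]
```

View pics/p4.png

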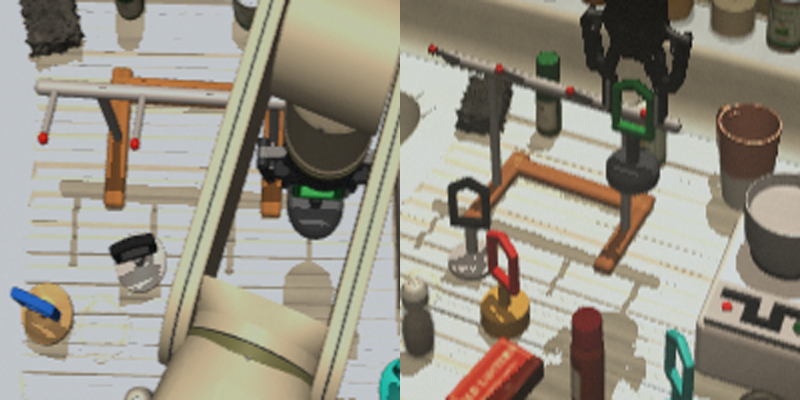

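The handle stands in front of peg 4, with its red ball visible near (645,112) behind the opening. Peg-ball depth reads z = 214, matching the computed 213.8. Slide on along the peg.

Request:
{"fn": "move_arm", "kwargs": {"linear": [[0,0.02,-0.03],[0,0.04,-0.06],[0,0.061,-0.09],[0,0.082,-0.125],[0,0.1,-0.15],[0,0.12,-0.178],[0,0.138,-0.204],[0,0.153,-0.226],[0,0.153,-0.226]], "twist": [[0,0,0],[0,0,0],[0,0,0],[0,0,0],[0,0,0],[0,0,0],[0,0,0],[0,0,0],[0,0,0]], "hand": [-0.2,-0.2,-0.2,-0.2,-0.2,-0.2,-0.2,-0.2,-0.2]}}

```text
time: 11.95
tool_pos: [617.0, -123.2, 173.1]
tcp_rot: [-90.2, 0.0, 88.0]
ft_force: [-0.3, -0.0, -2.6]
finger_gap: 55.3
```

Request:
{"fn": "move_arm", "kwargs": {"linear": [[0,0.015,0],[0,0.03,0],[0,0.04,0],[0,0.05,0],[0,0.055,0],[0,0.055,0]], "twist": [[0,0,0],[0,0,0],[0,0,0],[0,0,0],[0,0,0],[0,0,0]], "hand": [-0.2,-0.2,-0.2,-0.2,-0.2,-0.2]}}

```text
time: 12.45
tool_pos: [617.6, -123.2, 157.4]
tcp_rot: [-90.3, 0.0, 88.0]
ft_force: [2.6, -0.2, 1.6]
finger_gap: 55.2
```

The roof rests on the peg: the force points up and inward, along the peg's normal. Release and rise.

Request:
{"fn": "move_arm", "kwargs": {"linear": [[0,0,0],[0,0,0],[0,0,0],[0,0,0],[0,0,0],[0,0,0],[0,-0.07,0],[0,-0.15,0],[0,-0.25,0],[0,-0.35,0.02],[0,-0.35,0.1],[0,-0.35,0.1]], "twist": [[0,0,0],[0,0,0],[0,0,0],[0,0,0],[0,0,0],[0,0,0],[0,0,0],[0,0,0],[0,0,0],[0,0,0],[0,0,0],[0,0,0]], "hand": [0,0.2,0.4,0.6,0.8,1,1,1,1,1,1,1]}}

```text
time: 13.45
tool_pos: [586.1, -122.4, 265.0]
tcp_rot: [-90.4, 0.1, 88.0]
ft_force: [-0.1, -0.6, -0.4]
finger_gap: 85.3
```

```bash
python3 - <<'E'
from h import *
from bench import r
go(r,[443.7,12.2,240],63.8)
b=r.snapshot("scene"); s=wrist(r)
P=world(b);hsv=cv2.cvtColor(b["frame"],cv2.COLOR_RGB2HSV).astype(int);m=(hsv[...,0]>50)&(hsv[...,0]<80)&(hsv[...,1]>130)&(P[...,0]>450)&(P[...,0]<700)&(P[...,1]>-200)&(P[...,1]<0)
print(m.sum(),np.median(P[m],0),P[m].min(0),P[m].max(0))
for n in("cutter","masher"): print(n,tool(s,n))
cv2.imwrite("pics/p4b.png",np.hstack([cv2.resize(b["frame"][160:320,230:430],(400,400),interpolation=2),cv2.resize(s["frame"],(400,400))])[...,::-1])
E
```

```text
at [ 586.1 -122.4  265. ] [-90.4   0.1  88. ] F [-0.1 -0.6 -0.4] gap 85.3 t 13.4
  to [443.7  12.2 240. ] lin [0.432, 0.079, 0.49] tw [0.005, 0.269, -0.0]
26 [ 631.83629583 -137.04886927  184.21669594] [ 623.44313386 -151.05866124  176.71833208] [ 637.5994681  -114.34700228  189.69980521]
cutter [(np.int32(1457), array([442.2,  13.1]), array([55.2, 11.3]), 'yaxis dir', np.float64(64.8), 'zmax', np.float64(115.0), 'px', array([434,  18], dtype=int32)), (np.int32(118), array([ 486.2, -269.7]), array([10.3, 10.3]), 'yaxis dir', np.float64(67.0), 'zmax', np.float64(83.0), 'px', array([144, 105], dtype=int32))]
masher [(np.int32(844), array([512.4, 101.1]), array([10.9, 54.9]), 'yaxis dir', np.float64(105.5), 'zmax', np.float64(114.0), 'px', array([522, 112], dtype=int32))]
```

View pics/p4b.png

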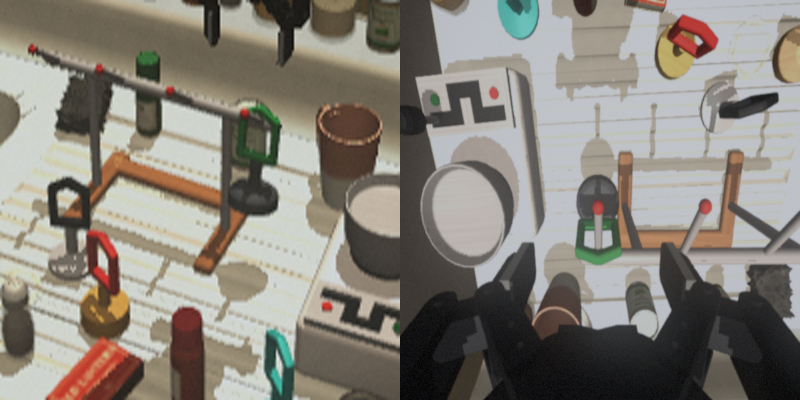

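The press hangs on peg 4 (ball at (245,113), handle at (258,135)). Cutter next, to peg 3.

Request:
{"fn": "move_arm", "kwargs": {"linear": [[0.1,0.02,0.12],[0.2,0.05,0.24],[0.3,0.1,0.36],[0.432,0.15,0.49],[0.432,0.21,0.49],[0.432,0.21,0.49],[0.432,0.21,0.49],[0.432,0.21,0.49]], "twist": [[0,0.265,0],[0,0.265,0],[0,0.265,0],[0.005,0.265,0],[0.005,0.265,0],[0.005,0.265,0],[0.005,0.265,0],[0.005,0.265,0]], "hand": [1,1,1,1,1,1,1,1]}}

```text
time: 14.22
tool_pos: [445.5, 12.4, 198.7]
tcp_rot: [-89.9, 0.0, 64.2]
ft_force: [0.6, -0.3, 0.7]
finger_gap: 85.4
```

```bash
python3 - <<'E'
from h import *
from bench import r
go(r,[443.3,12.5,62],64.2)
E
```

```text
at [445.5  12.4 198.7] [-89.9   0.   64.2] F [ 0.6 -0.3  0.7] gap 85.4 t 14.2
  to [443.3  12.5  62. ] lin [-0.003, 0.456, 0.006] tw [-0.001, 0.0, -0.0]
```

Request:
{"fn": "move_arm", "kwargs": {"linear": [[-0.003,0.1,0.006],[-0.003,0.2,0.006],[-0.003,0.3,0.006],[-0.003,0.38,0.006],[-0.003,0.43,0.006],[-0.003,0.456,0.006],[-0.003,0.456,0.006],[-0.003,0.456,0.006],[-0.003,0.456,0.006],[-0.003,0.456,0.006],[-0.003,0.456,0.006],[-0.003,0.456,0.006]], "twist": [[0,0,0],[0,0,0],[0,0,0],[0,0,0],[0,0,0],[0,0,0],[0,0,0],[0,0,0],[0,0,0],[0,0,0],[0,0,0],[0,0,0]], "hand": [1,1,1,1,1,1,1,-0.2,-0.2,-0.2,-0.2,-0.2], "force": 60}}

```text
time: 15.22
tool_pos: [445.4, 12.1, 64.1]
tcp_rot: [-90.1, -0.1, 64.2]
ft_force: [0.8, -0.4, 6.4]
finger_gap: 55.1
```

Request:
{"fn": "move_arm", "kwargs": {"linear": [[0,0,0],[0,0,0],[0,0,0],[0,-0.1,0],[0,-0.22,0],[0,-0.34,0],[0,-0.46,0],[0,-0.535,0],[0,-0.535,0],[0,-0.535,0]], "twist": [[0,0,0],[0,0,0],[0,0,0],[0,0,0],[0,0,0],[0,0,0],[0,0,0],[0,0,0],[0,0,0],[0,0,0]], "hand": [-0.2,-0.2,-0.2,-0.2,-0.2,-0.2,-0.2,-0.2,-0.2,-0.2]}}

```text
time: 16.05
tool_pos: [445.7, 12.1, 225.8]
tcp_rot: [-90.3, -0.1, 64.2]
ft_force: [-0.8, 0.6, -3.2]
finger_gap: 54.8
```

```bash
python3 - <<'E'
from h import *
from bench import r
go(r,pegpose(3,-40,0,-16),88.2)
E
```

```text
at [445.7  12.1 225.8] [-90.3  -0.1  64.2] F [-0.8  0.6 -3.2] gap 54.8 t 16.1
  to [552.  -16.7 220.7] lin [0.068, 0.019, -0.361] tw [0.003, -0.266, 0.001]
```

Request:
{"fn": "move_arm", "kwargs": {"linear": [[0.014,0.005,-0.07],[0.027,0.01,-0.14],[0.04,0.015,-0.21],[0.054,0.019,-0.28],[0.068,0.019,-0.33],[0.068,0.019,-0.361],[0.068,0.019,-0.361],[0.068,0.019,-0.361],[0.068,0.019,-0.361]], "twist": [[0,-0.06,0],[0,-0.12,0],[0,-0.18,0],[0,-0.266,0],[0,-0.266,0],[0,-0.266,0],[0.003,-0.266,0],[0.003,-0.266,0],[0.003,-0.266,0]], "hand": [-0.2,-0.2,-0.2,-0.2,-0.2,-0.2,-0.2,-0.2,-0.2]}}

```text
time: 16.8
tool_pos: [551.1, -16.4, 219.8]
tcp_rot: [-89.9, -0.1, 88.1]
ft_force: [-0.0, 0.1, -1.6]
finger_gap: 55.4
```

```bash
python3 - <<'E'
from h import *
from bench import r
go(r,pegpose(3,5,0,-16),88.2); go(r,pegpose(3,42,0,-16),88.2)
E
```

```text
at [551.1 -16.4 219.8] [-89.9  -0.1  88.1] F [-0.   0.1 -1.6] gap 55.4 t 16.8
  to [588.8 -17.8 194.9] lin [-0.001, 0.083, -0.126] tw [-0.001, -0.001, 0.001]
at [551.1 -16.4 219.8] [-89.9  -0.1  88.1] F [-0.   0.1 -1.6] gap 55.4 t 16.8
  to [619.1 -18.8 173.7] lin [-0.001, 0.153, -0.227] tw [-0.001, -0.001, 0.001]
```

Request:
{"fn": "move_arm", "kwargs": {"linear": [[0,0.02,-0.03],[0,0.04,-0.06],[0,0.061,-0.09],[0,0.083,-0.126],[0,0.1,-0.15],[0,0.12,-0.178],[0,0.138,-0.204],[0,0.153,-0.227],[0,0.153,-0.227]], "twist": [[0,0,0],[0,0,0],[0,0,0],[0,0,0],[0,0,0],[0,0,0],[0,0,0],[0,0,0],[0,0,0]], "hand": [-0.2,-0.2,-0.2,-0.2,-0.2,-0.2,-0.2,-0.2,-0.2]}}

```text
time: 17.55
tool_pos: [619.2, -18.5, 172.5]
tcp_rot: [-89.9, -0.1, 88.1]
ft_force: [0.1, -0.0, -2.9]
finger_gap: 55.4
```

Request:
{"fn": "move_arm", "kwargs": {"linear": [[0,0.015,0],[0,0.03,0],[0,0.04,0],[0,0.05,0],[0,0.055,0],[0,0.055,0]], "twist": [[0,0,0],[0,0,0],[0,0,0],[0,0,0],[0,0,0],[0,0,0]], "hand": [-0.2,-0.2,-0.2,-0.2,-0.2,-0.2]}}

```text
time: 18.05
tool_pos: [620.3, -18.3, 157.5]
tcp_rot: [-90.1, -0.1, 88.1]
ft_force: [3.5, 1.6, 1.9]
finger_gap: 55.3
```

Request:
{"fn": "move_arm", "kwargs": {"linear": [[0,0,0],[0,0,0],[0,0,0],[0,0,0],[0,0,0],[0,0,0],[0,-0.07,0],[0,-0.15,0],[0,-0.25,0],[0,-0.35,0.02],[0,-0.35,0.1],[0,-0.35,0.1]], "twist": [[0,0,0],[0,0,0],[0,0,0],[0,0,0],[0,0,0],[0,0,0],[0,0,0],[0,0,0],[0,0,0],[0,0,0],[0,0,0],[0,0,0]], "hand": [0,0.2,0.4,0.6,0.8,1,1,1,1,1,1,1]}}

```text
time: 19.05
tool_pos: [589.2, -17.4, 265.1]
tcp_rot: [-90.2, -0.1, 88.1]
ft_force: [-0.9, -0.3, -0.7]
finger_gap: 85.3
```

```bash
python3 - <<'E'
from h import *
from bench import r
s=wrist(r); t=r.snapshot("top"); b=r.snapshot("scene")
for n in("masher","stamp"): print(n,tool(s,n),tool(t,n))
go(r,[513.6,100.6,200],105.6)
cv2.imwrite("pics/p3.png",cv2.resize(b["frame"][160:320,190:390],(500,400),interpolation=2)[...,::-1])
E
```

```text
masher [(np.int32(131), array([443.5, 195.5]), array([2.2, 7.6]), 'yaxis dir', np.float64(163.8), 'zmax', np.float64(99.0), 'px', array([547,  34], dtype=int32)), (np.int32(112), array([460.3, 237.8]), array([ 5.2, 11.1]), 'yaxis dir', np.float64(160.4), 'zmax', np.float64(101.0), 'px', array([593,  55], dtype=int32)), (np.int32(377), array([511.9, 101.6]), array([10.2, 54.2]), 'yaxis dir', np.float64(103.2), 'zmax', np.float64(114.0), 'px', array([410, 115], dtype=int32)), (np.int32(49), array([ 616.6, -115.7]), array([9. , 2.1]), 'yaxis dir', np.float64(-167.9), 'zmax', np.float64(123.0), 'px', array([207, 247], dtype=int32))] [(np.int32(308), array([ 606.7, -122.2]), array([60.1, 48.1]), 'yaxis dir', np.float64(75.5), 'zmax', np.float64(122.0), 'px', array([339, 182], dtype=int32)), (np.int32(78), array([ 572.1, -285.3]), array([80.6, 17.6]), 'yaxis dir', np.float64(57.3), 'zmax', np.float64(125.0), 'px', array([412, 194], dtype=int32))]
stamp [(np.int32(1631), array([452.4, 220.9]), array([55.4, 11.4]), 'yaxis dir', np.float64(69.5), 'zmax', np.float64(115.0), 'px', array([547,  30], dtype=int32))] [(np.int32(134), array([453.9, 219.3]), array([56.1, 10.9]), 'yaxis dir', np.float64(69.0), 'zmax', np.float64(116.0), 'px', array([186, 249], dtype=int32))]
at [590.2 -17.5 262.1] [-90.1  -0.1  88.1] F [-0.4  0.2 -0.7] gap 85.4 t 19.2
  to [513.6 100.6 200. ] lin [0.385, 0.207, 0.268] tw [0.001, -0.194, 0.001]
```

View pics/p3.png

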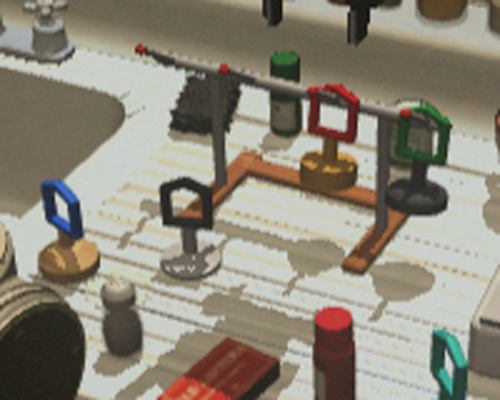

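The cutter hangs on peg 3 (ball at (313,90)); masher and stamp are unmoved. Masher next, to peg 2.

Request:
{"fn": "move_arm", "kwargs": {"linear": [[0,0.01,0.12],[0.1,0.03,0.2],[0.2,0.08,0.268],[0.32,0.14,0.268],[0.385,0.207,0.268],[0.385,0.207,0.268],[0.385,0.207,0.268],[0.385,0.207,0.268]], "twist": [[0,0,0],[0,-0.05,0],[0,-0.1,0],[0,-0.19,0],[0,-0.19,0],[0,-0.19,0],[0,-0.19,0],[0,-0.19,0]], "hand": [1,1,1,1,1,1,1,1]}}

```text
time: 19.87
tool_pos: [514.0, 100.4, 199.9]
tcp_rot: [-90.0, -0.1, 105.2]
ft_force: [-0.3, -0.1, 0.6]
finger_gap: 85.5
```

```bash
python3 - <<'E'
from h import *
from bench import r
go(r,[513.4,100.9,62],105.2)
E
```

```text
at [514.  100.4 199.9] [-9.000e+01 -1.000e-01  1.052e+02] F [-0.3 -0.1  0.6] gap 85.5 t 19.9
  to [513.4 100.9  62. ] lin [0.002, 0.46, 0.002] tw [0.0, 0.0, 0.001]
```

Request:
{"fn": "move_arm", "kwargs": {"linear": [[0.002,0.1,0.002],[0.002,0.2,0.002],[0.002,0.3,0.002],[0.002,0.38,0.002],[0.002,0.43,0.002],[0.002,0.46,0.002],[0.002,0.46,0.002],[0.002,0.46,0.002],[0.002,0.46,0.002],[0.002,0.46,0.002],[0.002,0.46,0.002],[0.002,0.46,0.002]], "twist": [[0,0,0],[0,0,0],[0,0,0],[0,0,0],[0,0,0],[0,0,0],[0,0,0],[0,0,0],[0,0,0],[0,0,0],[0,0,0],[0,0,0]], "hand": [1,1,1,1,1,1,1,-0.2,-0.2,-0.2,-0.2,-0.2], "force": 60}}

```text
time: 20.87
tool_pos: [515.0, 101.4, 64.1]
tcp_rot: [-90.2, -0.0, 105.2]
ft_force: [-0.7, 1.6, 5.2]
finger_gap: 55.5
```

Request:
{"fn": "move_arm", "kwargs": {"linear": [[0,0,0],[0,0,0],[0,0,0],[0,-0.1,0],[0,-0.22,0],[0,-0.34,0],[0,-0.46,0],[0,-0.535,0],[0,-0.535,0],[0,-0.535,0]], "twist": [[0,0,0],[0,0,0],[0,0,0],[0,0,0],[0,0,0],[0,0,0],[0,0,0],[0,0,0],[0,0,0],[0,0,0]], "hand": [-0.2,-0.2,-0.2,-0.2,-0.2,-0.2,-0.2,-0.2,-0.2,-0.2]}}

```text
time: 21.7
tool_pos: [515.3, 101.2, 226.2]
tcp_rot: [-90.4, 0.0, 105.2]
ft_force: [0.9, 0.2, -3.0]
finger_gap: 55.3
```

```bash
python3 - <<'E'
from h import *
from bench import r
go(r,pegpose(2,-40,0,-16),88.2)
E
```

```text
at [515.3 101.2 226.2] [-90.4   0.  105.2] F [ 0.9  0.2 -3. ] gap 55.3 t 21.7
  to [555.8  88.  220.7] lin [-0.078, 0.019, -0.118] tw [0.005, 0.189, 0.001]
```

Request:
{"fn": "move_arm", "kwargs": {"linear": [[-0.02,0.01,-0.03],[-0.04,0.015,-0.06],[-0.06,0.019,-0.09],[-0.078,0.019,-0.118],[-0.078,0.019,-0.118],[-0.078,0.019,-0.118],[-0.078,0.019,-0.118]], "twist": [[0,0.06,0],[0,0.12,0],[0,0.189,0],[0.004,0.189,0],[0.004,0.189,0],[0.004,0.189,0],[0.004,0.189,0]], "hand": [-0.2,-0.2,-0.2,-0.2,-0.2,-0.2,-0.2]}}

```text
time: 22.28
tool_pos: [554.5, 88.0, 219.1]
tcp_rot: [-89.9, -0.1, 88.2]
ft_force: [0.2, 0.3, -1.2]
finger_gap: 55.3
```

```bash
python3 - <<'E'
from h import *
from bench import r
go(r,pegpose(2,5,0,-16),88.2); go(r,pegpose(2,42,0,-16),88.2)
E
```

```text
at [554.5  88.  219.1] [-89.9  -0.1  88.2] F [ 0.2  0.3 -1.2] gap 55.3 t 22.3
  to [592.6  86.9 194.9] lin [0.0, 0.08, -0.127] tw [-0.001, 0.001, 0.001]
at [554.5  88.  219.1] [-89.9  -0.1  88.2] F [ 0.2  0.3 -1.2] gap 55.3 t 22.3
  to [622.9  85.9 173.7] lin [0.0, 0.151, -0.228] tw [-0.001, 0.001, 0.001]
```

Request:
{"fn": "move_arm", "kwargs": {"linear": [[0,0.02,-0.03],[0,0.04,-0.06],[0,0.06,-0.09],[0,0.08,-0.126],[0,0.1,-0.15],[0,0.12,-0.178],[0,0.138,-0.204],[0,0.151,-0.228],[0,0.151,-0.228]], "twist": [[0,0,0],[0,0,0],[0,0,0],[0,0,0],[0,0,0],[0,0,0],[0,0,0],[0,0,0],[0,0,0]], "hand": [-0.2,-0.2,-0.2,-0.2,-0.2,-0.2,-0.2,-0.2,-0.2]}}

```text
time: 23.03
tool_pos: [623.0, 85.8, 172.2]
tcp_rot: [-89.8, -0.0, 88.3]
ft_force: [0.0, 2.0, -2.6]
finger_gap: 55.1
```

Request:
{"fn": "move_arm", "kwargs": {"linear": [[0,0.015,0],[0,0.03,0],[0,0.04,0],[0,0.05,0],[0,0.055,0],[0,0.055,0]], "twist": [[0,0,0],[0,0,0],[0,0,0],[0,0,0],[0,0,0],[0,0,0]], "hand": [-0.2,-0.2,-0.2,-0.2,-0.2,-0.2]}}

```text
time: 23.53
tool_pos: [623.3, 86.1, 156.1]
tcp_rot: [-89.9, -0.1, 88.3]
ft_force: [2.2, 1.6, -0.9]
finger_gap: 55.3
```

Request:
{"fn": "move_arm", "kwargs": {"linear": [[0,0.004,0],[0,0.004,0],[0,0.004,0],[0,0,0],[0,0,0],[0,0,0],[0,-0.07,0],[0,-0.15,0],[0,-0.25,0],[0,-0.35,0.02],[0,-0.35,0.1],[0,-0.35,0.1]], "twist": [[0,0,0],[0,0,0],[0,0,0],[0,0,0],[0,0,0],[0,0,0],[0,0,0],[0,0,0],[0,0,0],[0,0,0],[0,0,0],[0,0,0]], "hand": [-0.2,0,0.3,0.6,0.8,1,1,1,1,1,1,1]}}

```text
time: 24.53
tool_pos: [592.3, 87.1, 263.7]
tcp_rot: [-90.0, -0.1, 88.3]
ft_force: [-0.4, -0.2, -0.4]
finger_gap: 85.1
```

```bash
python3 - <<'E'
from h import *
from bench import r
s=wrist(r); t=r.snapshot("top"); b=r.snapshot("scene")
print(tool(s,"stamp"),tool(t,"stamp"))
go(r,[453.3,220.2,200],69.4)
cv2.imwrite("pics/p2.png",cv2.resize(b["frame"][160:320,190:390],(500,400),interpolation=2)[...,::-1])
E
```

```text
[(np.int32(1262), array([452.6, 221.5]), array([55.3, 11.2]), 'yaxis dir', np.float64(70.2), 'zmax', np.float64(115.0), 'px', array([433,  31], dtype=int32))] []
at [593.4  86.7 260.7] [-89.9  -0.1  88.3] F [-0.6 -0.4  0.1] gap 85.8 t 24.7
  to [453.3 220.2 200. ] lin [0.43, 0.204, 0.48] tw [-0.002, 0.21, 0.0]
```

View pics/p2.png

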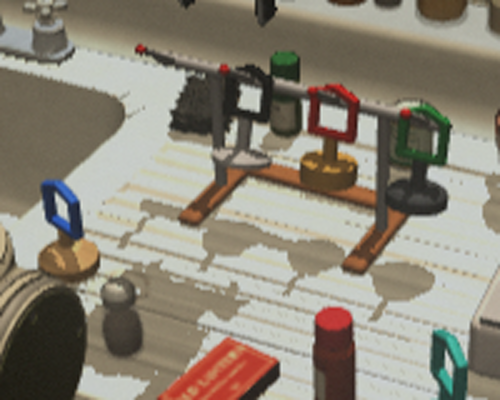

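The masher hangs on peg 2, with its handle at (253,95). Stamp next, to peg 1.

Request:
{"fn": "move_arm", "kwargs": {"linear": [[0.06,0.02,0.13],[0.16,0.05,0.26],[0.28,0.1,0.38],[0.43,0.15,0.48],[0.43,0.204,0.48],[0.43,0.204,0.48],[0.43,0.204,0.48],[0.43,0.204,0.48]], "twist": [[0,0.05,0],[0,0.1,0],[0,0.15,0],[0,0.207,0],[0,0.207,0],[0,0.207,0],[0,0.207,0],[0,0.207,0]], "hand": [1,1,1,1,1,1,1,1]}}

```text
time: 25.35
tool_pos: [453.6, 220.0, 199.6]
tcp_rot: [-89.8, 0.0, 69.7]
ft_force: [-0.3, -0.1, -0.4]
finger_gap: 85.7
```

```bash
python3 - <<'E'
from h import *
from bench import r
go(r,[453.3,220.4,62],69.6)
E
```

```text
at [453.6 220.  199.6] [-89.8   0.   69.7] F [-0.3 -0.1 -0.4] gap 85.7 t 25.4
  to [453.3 220.4  62. ] lin [0.001, 0.459, -0.0] tw [-0.002, 0.001, -0.0]
```

Request:
{"fn": "move_arm", "kwargs": {"linear": [[0.001,0.1,0],[0.001,0.2,0],[0.001,0.3,0],[0.001,0.38,0],[0.001,0.43,0],[0.001,0.459,0],[0.001,0.459,0],[0.001,0.459,0],[0.001,0.459,0],[0.001,0.459,0],[0.001,0.459,0],[0.001,0.459,0]], "twist": [[0,0,0],[0,0,0],[0,0,0],[0,0,0],[0,0,0],[0,0,0],[0,0,0],[0,0,0],[0,0,0],[0,0,0],[0,0,0],[0,0,0]], "hand": [1,1,1,1,1,1,1,-0.2,-0.2,-0.2,-0.2,-0.2], "force": 60}}

```text
time: 26.35
tool_pos: [455.2, 221.0, 64.1]
tcp_rot: [-90.0, -0.1, 69.7]
ft_force: [2.0, 0.0, 6.5]
finger_gap: 55.5
```

Request:
{"fn": "move_arm", "kwargs": {"linear": [[0,0,0],[0,0,0],[0,0,0],[0,-0.1,0],[0,-0.22,0],[0,-0.34,0],[0,-0.46,0],[0,-0.535,0],[0,-0.535,0],[0,-0.535,0]], "twist": [[0,0,0],[0,0,0],[0,0,0],[0,0,0],[0,0,0],[0,0,0],[0,0,0],[0,0,0],[0,0,0],[0,0,0]], "hand": [-0.2,-0.2,-0.2,-0.2,-0.2,-0.2,-0.2,-0.2,-0.2,-0.2]}}

```text
time: 27.18
tool_pos: [455.7, 221.0, 225.9]
tcp_rot: [-90.2, -0.2, 69.7]
ft_force: [-0.0, -0.1, -2.6]
finger_gap: 55.5
```

```bash
python3 - <<'E'
from h import *
from bench import r
go(r,pegpose(1,-40,0,-16),88.2)
E
```

```text
at [455.7 221.  225.9] [-90.2  -0.2  69.7] F [-0.  -0.1 -2.6] gap 55.5 t 27.2
  to [558.9 192.6 220.7] lin [0.03, 0.018, -0.355] tw [0.002, -0.206, 0.002]
```

Request:
{"fn": "move_arm", "kwargs": {"linear": [[0.006,0.005,-0.07],[0.012,0.01,-0.14],[0.018,0.015,-0.21],[0.024,0.018,-0.28],[0.03,0.018,-0.33],[0.03,0.018,-0.355],[0.03,0.018,-0.355],[0.03,0.018,-0.355],[0.03,0.018,-0.355]], "twist": [[0,-0.05,0],[0,-0.1,0],[0,-0.15,0],[0,-0.206,0],[0,-0.206,0],[0,-0.206,0],[0.002,-0.206,0.002],[0.002,-0.206,0.002],[0.002,-0.206,0.002]], "hand": [-0.2,-0.2,-0.2,-0.2,-0.2,-0.2,-0.2,-0.2,-0.2]}}

```text
time: 27.93
tool_pos: [557.6, 192.8, 219.9]
tcp_rot: [-89.9, 0.0, 88.2]
ft_force: [0.5, 0.1, -1.8]
finger_gap: 56.0
```

```bash
python3 - <<'E'
from h import *
from bench import r
go(r,pegpose(1,5,0,-16),88.2); go(r,pegpose(1,42,0,-16),88.2)
E
```

```text
at [557.6 192.8 219.9] [-89.9   0.   88.2] F [ 0.5  0.1 -1.8] gap 56.0 t 27.9
  to [595.7 191.5 194.9] lin [-0.0, 0.083, -0.127] tw [-0.001, 0.0, -0.0]
at [557.6 192.8 219.9] [-89.9   0.   88.2] F [ 0.5  0.1 -1.8] gap 56.0 t 27.9
  to [626.  190.5 173.7] lin [-0.0, 0.153, -0.228] tw [-0.001, 0.0, -0.0]
```

Request:
{"fn": "move_arm", "kwargs": {"linear": [[0,0.02,-0.03],[0,0.04,-0.06],[0,0.061,-0.09],[0,0.083,-0.127],[0,0.1,-0.15],[0,0.12,-0.178],[0,0.138,-0.204],[0,0.153,-0.228],[0,0.153,-0.228]], "twist": [[0,0,0],[0,0,0],[0,0,0],[0,0,0],[0,0,0],[0,0,0],[0,0,0],[0,0,0],[0,0,0]], "hand": [-0.2,-0.2,-0.2,-0.2,-0.2,-0.2,-0.2,-0.2,-0.2]}}

```text
time: 28.68
tool_pos: [626.3, 190.4, 172.3]
tcp_rot: [-89.8, 0.0, 88.2]
ft_force: [-0.3, -1.3, -2.5]
finger_gap: 55.4
```

Request:
{"fn": "move_arm", "kwargs": {"linear": [[0,0.015,0],[0,0.03,0],[0,0.04,0],[0,0.05,0],[0,0.055,0],[0,0.055,0]], "twist": [[0,0,0],[0,0,0],[0,0,0],[0,0,0],[0,0,0],[0,0,0]], "hand": [-0.2,-0.2,-0.2,-0.2,-0.2,-0.2]}}

```text
time: 29.18
tool_pos: [627.0, 190.9, 156.9]
tcp_rot: [-90.0, -0.0, 88.2]
ft_force: [3.6, 2.0, 1.2]
finger_gap: 55.5
```

Request:
{"fn": "move_arm", "kwargs": {"linear": [[0,0,0],[0,0,0],[0,0,0],[0,0,0],[0,0,0],[0,0,0],[0,-0.07,0],[0,-0.15,0],[0,-0.25,0],[0,-0.35,0.05],[0,-0.38,0.17],[0,-0.38,0.3]], "twist": [[0,0,0],[0,0,0],[0,0,0],[0,0,0],[0,0,0],[0,0,0],[0,0,0],[0,0,0],[0,0,0],[0,0,0],[0,0,0],[0,0,0]], "hand": [0,0.2,0.4,0.6,0.8,1,1,1,1,1,1,1]}}

```text
time: 30.18
tool_pos: [538.6, 193.7, 275.0]
tcp_rot: [-90.3, -0.1, 88.2]
ft_force: [-0.3, 0.0, -0.1]
finger_gap: 85.5
```

Request:
{"fn": "move_arm", "kwargs": {"linear": [[0.12,0,0.1],[0.24,0,0.2],[0.36,0,0.3],[0.48,0,0.3],[0.6,0,0.3],[0.7,0,0.3],[0.7,0,0.3],[0.7,0,0.3],[0.7,0,0.3],[0.7,0,0.3],[0.7,0,0.3],[0.7,0,0.3]], "twist": [[0,0,0],[0,0,0],[0,0,0],[0,0,0],[0,0,0],[0,0,0],[0,0,0],[0,0,0],[0,0,0],[0,0,0],[0,0,0],[0,0,0]], "hand": [1,1,1,1,1,1,1,1,1,1,1,1]}}

```text
time: 31.18
tool_pos: [455.9, 405.4, 275.3]
tcp_rot: [-90.4, -0.1, 88.1]
ft_force: [-0.1, -0.4, 0.6]
finger_gap: 85.5
```

```bash
python3 - <<'E'
from h import *
from bench import r
t=r.snapshot("top"); b=r.snapshot("scene"); P=world(t); print(r.sense()["tool_pos"],r.sense()["qd"].round(2))
for nm,u,v,h in(("salt",257,302,90),("redcap",356,296,106),("honey",453,307,86)): print(nm,P[v,u].round(0))
cv2.imwrite("pics/fin.png",np.hstack([cv2.resize(b["frame"][150:350,190:450],(400,400),interpolation=2),cv2.resize(t["frame"][130:330,180:480],(400,400),interpolation=2)])[...,::-1])
E
```

```text
[455.78781018 405.73422521 275.2433715 ] [ 0.16  0.28 -0.14  0.04 -0.1   0.04]
salt [354.  85.  88.]
redcap [ 371. -134.  105.]
honey [ 352. -351.   82.]
```

View pics/fin.png

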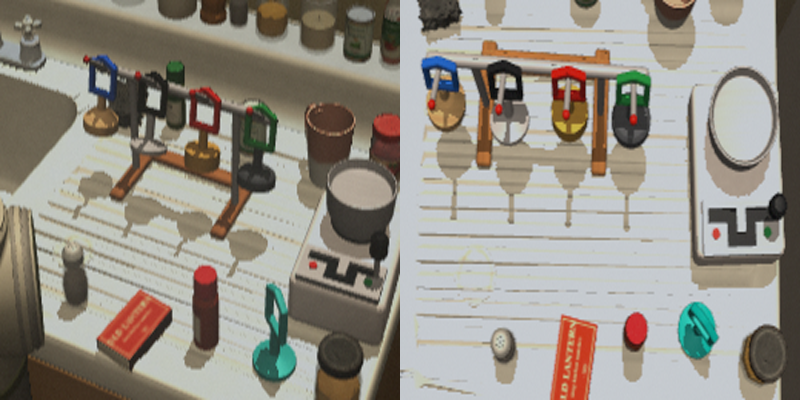

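All four tools hang, one to a peg, the knob is at the green end, and the bystanders have not moved.

```bash
python3 -c "
from bench import r
print(r.hand_in())"
```

```text
the job is handed in; nothing more can be done
None
```

The job is done and handed in at about 31 s of the 210 s allowed. I moved the lever through the zigzag to the green end first, then hung the press on peg 4, the cutter on peg 3, the masher on peg 2 and the stamp on peg 1.

- **Lever:** it stopped against the end with about 4 N pushing back. That was at y = -366.5, where the images had put the park point at about -363.9, a 2.6 mm difference within the slot play and calibration error. The wrist view afterwards showed the knob next to the green dot.
- **Tools:** the final scene and top views show all four hanging free, one to a peg, with the gripper clear of everything.
- **Bystanders:** the salt shaker, red-cap jar and honey jar measured within about 1 mm of their starting positions, and the turquoise look-alike was never touched.
- **Forces:** the wrist force read at the end of each move stayed below 8 N.

No check failed. Two side-force readings of about 1–2 N appeared during the masher and stamp insertions, with no visible effect. I viewed 10 pictures.

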